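# Hook the upper shelf into the slotted spice rack and lock it

### The arm

A 7-joint arm with a two-finger parallel gripper is mounted at the origin on a cart in front of the work surface, level with it; the furniture and walls round the work are solid. World frame = base frame: x ahead of the robot, y to its left, z up, the work surface at z = 0. Lengths are in m, angles in rad, forces in N, time in s.
With the tool pointing down it reaches from about 0.425 to 0.925 m from the base axis. Payload 6.8 kg.
Tool frame: the origin (TCP) lies on the centre line of the jaws, within the pads' length; the fingertips stand 8 mm ahead of it and the grasp point (between the pads) lies 11 mm behind it (bot.tips_ahead is the distance from the TCP to the fingertips, in m); z points along the fingers, y is the line along which they close (so a half turn about z gives the same grasp; the last joint's range is limited). The gripper opens to 85 mm and grips with 20 to 120 N. Pads are 22 mm wide; open, the fingers measure 114 mm over their backs; the gripper's body (76 mm by 85 mm) begins 54 mm behind the grasp point. The pads swing forward as they close: fully open they stand 13 mm farther back than shut.
Start: joints at [1.033, 0.477, 0.022, 1.555, -0.011, 1.109, -0.083], TCP at [0.281, -0.614, 0.239] pointing down, gripper open.
Joint ranges: [-2.96, 2.96], [-0.34, 2.1], [-1.41, 1.46], [0.24, 2.44], [-1.37, 4.51], [0.17, 1.92], [-2.96, 2.96]. Speed limits (rad/s): [2.39, 2.39, 3.14, 3.14, 3.14, 3.14, 3.14].

### API

Orientations are given as a unit quaternion [w, x, y, z].
In Python, from station import bot gives the robot as it stands.
- The arm moves only by the tool send_rows, never from a script. Its argument "deltas" is text: rows parted by semicolons, each of 4 numbers parted by spaces: the shift along the tool's x, y, z in m, then the turn about the tool's z in degrees. In form: x y z spin; .... A call has 1 to 5 rows; each row is the pose to reach, as a shift and turn from the pose commanded when the call began, along the tool's axes at that moment; what a row does not reach only later rows make up. A row lasts 1/10 s, in which the tool goes at most 50 mm and 8.59 degrees, less where a joint would pass 70% of its speed; a pose out of reach is approached as far as the arm can. A call with a gripper value outside its range is refused whole. "claw" is the opening, from 0 (shut) to 1 (fully open), set as the call begins (left out, the last holds). The fingers move at their own pace and stop on an object; "force" is the grip in N (left out, the last holds). Time passes only in rows, so rows that repeat a pose let the fingers close. It gives the time, the measured TCP pose, the force, the opening and the grip force at its end, in the units of the state.
- bot.get_obs(): the state, without advancing time (a new reading comes with each control period).
- bot.read_camera(name): name is "side" or "top" or "wrist"; returns a dict with "img" (420x560x3 uint8, red, green, blue), "depth" (420x560 float32, m along the optical axis (not along the pixel's ray), 0 where there is no reading), "fx", "fy", "cx", "cy" (pixels), "camera_from_world" (4x4, takes a point from world to camera coordinates). Camera axes: x right, y up, looking along -z (the intrinsics and any distortion apply to the point x, -y, -z); pixel columns grow to the right and rows downward; lengths in m; the calibration is good to about 2 mm. The wrist camera is an equidistant fisheye: a pixel r from the principal point sees the ray r / f radians off the axis. A picture is of the moment at which its call begins.
- bot.hand_in(): hands the job in; it is judged then, once.
Trained networks look in a picture, given as the dict that the camera call returned (one of the last four; its "shot" number tells which), for a name from the list of things; names that differ only in an ending like _2 or _b are one class to them, and where a whole thing is asked for, a point or a joint stands for the part that bears it (a point fixed in the world has none). Each returns a list of dicts, best first, with "confidence" (0 to 1); they miss things now and then, are a little off and sometimes report something else, mostly with a low value. They report only what shows in the picture. A call takes as long as a camera call.
- bot.masks_of(picture, query): "mask" (420x560 bool, what is visible of it).
- bot.landmark_of(picture, query): "xyz" ([x, y, z] in m, in world coordinates, good to about 4 mm: a listed point, or the origin of a listed thing).
The state is a dict: "t": time; "q": joint angles; "joint_vel": joint speeds; "joint_torque": joint torques, N m; "eef_pos": TCP position; "tool_rot": TCP orientation; "contact_force": force on the tool from outside, world axes, zero at the start; "torque": the same for the moment, N m; "gripper_width": opening from 0.0 (shut) to 1.0 (fully open); "grasp_force": force on a finger pad.
Only numpy, scipy, OpenCV 4.12 (cv2) and the standard library are available. Lean on these libraries where they do the work, as an engineer would, in place of code of your own. Each camera call takes 0.05 s, during which the arm holds its last target. There are 200 camera calls.

### The job

Put up the missing upper shelf of the spice rack: take the loose wooden shelf from the worktop, put its two steel hooks through the two slots of the uprights, then push it down until it is fully home and both spring pins have snapped back in over the hooks. Feel your way and push gently, never forcing it against the rack, leave the other things on the worktop where they are, and let go of the shelf.

Things in the scene. Friction and masses are not known exactly. Their poses are not given: they have to be found in the camera images.
- shelf: loose wooden shelf, 0.2 to 0.36 kg, upright on the worktop. Origin: centre of the lower edge of its back face; x out of the back (as the hooks point), y along it, z up. Back board x -8..0, y -105..105, z 0..60 mm; in front of it a tray, floor 5 mm thick to x = -78, rims 18 mm high. Two steel hooks on the back at y = 75 and -75.
- shelf_grip (a point): point in the middle of the shelf's back board, 15 mm below its top: grip here from above, fingers closing along the shelf's x over the 8 mm thickness
- hook_foot (a point): lowest outer tip of the hook at the shelf's +y end (the other is its mirror image). Hook, shelf frame: neck 6 mm wide (|y| 72..78), z 30..44, out to x = 14; its hanging part, x 5.5..14, comes down to z = 10, so the gap to the board is 5.5 mm; its foot (barb), z 10..16, widens outwards to |y| 84.
- rack: fixed steel rack, a shelf with a pot and a tin already in its lower place. Origin: on the worktop midway between the uprights in the plane of their front faces; x away from the robot, y along the rack, z up. Uprights: slotted steel strips, |y| 62..98, tops at z 230, front plate 4 mm (x 0..4), free space between them above z 120 mm.
- slot_left (a point): nominal middle of the lower edge of the slot in the upright at the +y end (mirrored at -y). Slot 15 mm wide, 58 mm high; the hook has 1.5 mm room each side. The strips are clamped on by hand: in each start both slots and pins together lie up to 9 mm to either side (y) and up to 8 mm higher or lower than all figures given; not measured, to be felt or seen.
- shelf_entry (a point): nominal place of the shelf's origin when its hooks are through the slots and not yet pushed down, 162 mm above the worktop; the hooks pass within 12 mm above or below that, shifted by the hidden offset of the strips
- shelf_home (a point): nominal place of the shelf's origin when home, 130 mm up, shifted by the hidden offset: necks rest on the slots' lower edges, back face within about 2 mm of the uprights. Going down, the barbs begin to push the spring pins aside about 20 mm above home and pass below them about 1.5 mm before home; this takes about 5 to 14 N in all.
- pin_left (a joint): spring pin in the side of the upright at the rack's +y end, behind its slot, with a round dark knob 15 mm across on the outside, 154 mm up: 0 = in (home), grows as the passing hook pushes it outwards, by about 1.5 to 4.5 mm; springs back to 0 when the hook is home under it. Spring 150 N/m, 0.45 N at 0.
- pin_right (a joint): the same pin at the rack's -y end
- mug: white mug with red inside, 89 x 120 x 98 mm, bystander; origin at the centre of its foot
- timer: round white kitchen timer, 65 x 65 x 54 mm, bystander; origin at the centre of its foot
- spice_jar: spice jar with black cap, 41 x 41 x 105 mm, bystander; origin at the centre of its foot

How it is judged:
On the way, in this order (a step that is already met when the one before it is completed fails the run):
1. the shelf is lifted clear of the worktop (height (world z) of shelf above 0.05 m), for 0.1 s.
2. both hooks are through the slots, the shelf's back within 4 mm of the uprights, before it is pushed down (x of shelf in the frame of rack above -0.004 m and z of shelf in the frame of rack between 0.141 and 0.183 m and y of shelf in the frame of rack between -0.013 and 0.013 m and angle between the x axis of shelf and the x axis of rack, either way round below 0.08 rad), for 0.05 s.
At the end, for the whole second after the job is handed in: The shelf hangs in the slots, released and at rest: back face within 5 mm of the uprights, centred within 13 mm, its underside 119 to 139.5 mm above the worktop, level along its length within 0.04 rad and leaning less than 0.12 rad, and both spring pins back in (within 1 mm of home) over the hooks (x of shelf in the frame of rack between -0.005 and 0.003 m and y of shelf in the frame of rack between -0.013 and 0.013 m and z of shelf in the frame of rack between 0.119 and 0.1395 m and angle between shelf's own z axis and vertical below 0.12 rad and angle between shelf's own y axis and vertical between 1.53 and 1.61 rad and value of joint each of pin_left, pin_right below 0.001 m and linear speed of shelf below 0.01 m/s and contact force between shelf and the arm below 0.1 N and contact force between shelf and the fingers below 0.1 N); the robot touches nothing.
It fails at once if the shelf is pressed against the rack with more than 30 N (contact force between shelf and rack above 30 N).
It fails at once if the mug, timer or spice jar is moved by more than 30 mm (distance of any of mug, timer, spice_jar from where it was at the start of the episode above 0.03 m).
It also fails if it takes over 61 s, if anything falls off the work surface, if the arm or the gripper's body presses on something with over 40 N, if the wrist force passes 120 N, or if a joint passes its speed limit or range.

## Working session

There is one attempt and no reset: what is moved stays moved. The work goes in short steps, Python scripts to look and compute and a tool call to move; the robot and the scene stay as the last step left them, time stands still between calls to the robot, and variables do not carry over. Pictures are saved under pics/ and viewed, at most 10 in all, crops included, and the job is handed in when it is done.

Besides the shell and the picture viewer there is one more tool, called after "Emit:" by a JSON object that holds its "name" and its "arguments", one argument or row to a line. send_rows: Moves the arm, as the interface text tells. Its arguments: {"type":"object","properties":{"deltas":{"type":"string"},"claw":{"type":"number"},"force":{"type":"number"}},"required":["deltas"]}

```bash
mkdir -p pics
cat > h.py <<'E'
import numpy as np, cv2
from station import bot
from scipy.spatial.transform import Rotation as R
def cloud(p):
    v,u=np.mgrid[0:420,0:560]; d=p["depth"]
    c=np.stack([(u-p["cx"])/p["fx"]*d,-(v-p["cy"])/p["fy"]*d,-d,np.ones_like(d)],-1)
    return (c@np.linalg.inv(p["camera_from_world"]).T)[...,:3]
def save(p,n): cv2.imwrite("pics/"+n,p["img"][:,:,::-1])
E
python3 - <<'E'
from h import *
o=bot.get_obs(); print({k:np.round(v,3) for k,v in o.items()})
ims=[]
for c in("top","side"):
    p=bot.read_camera(c); ims.append(p["img"])
    print(c,np.round(np.linalg.inv(p["camera_from_world"])[:3,3],3),p["fx"])
    for q in("shelf","shelf_grip","hook_foot","rack","slot_left","shelf_entry","shelf_home","pin_left","pin_right","mug","timer","spice_jar"):
        try: print(q,[(np.round(r["xyz"],4).tolist(),round(r["confidence"],2)) for r in bot.landmark_of(p,q)][:3])
        except Exception as e: print(q,e)
    np.savez("pics/"+c+".npz",**p)
cv2.imwrite("pics/a.png",cv2.resize(np.vstack(ims),(None),fx=.71,fy=.71)[:,:,::-1])
E
```

```text
{'t': np.float64(0.0), 'q': array([ 1.033,  0.478,  0.022,  1.556, -0.011,  1.109, -0.083]), 'joint_vel': array([ 0.   , -0.002, -0.001, -0.   , -0.   ,  0.   ,  0.001]), 'joint_torque': array([-0.0000e+00, -5.9644e+01,  1.6080e+00, -2.8119e+01,  1.2000e-02,
        9.0000e-03, -0.0000e+00]), 'eef_pos': array([ 0.281, -0.613,  0.238]), 'tool_rot': array([-0.001,  0.977,  0.213, -0.   ]), 'contact_force': array([-1.239,  0.246,  0.038]), 'torque': array([-0.065, -0.004,  0.016]), 'grasp_force': np.float64(0.0), 'gripper_width': np.float64(0.998)}
top [ 0.406 -0.058  1.474] 462.01342433486064
shelf [([0.4597, -0.2767, -0.001], 0.59)]
shelf_grip [([0.4569, -0.2759, 0.0441], 0.92)]
hook_foot [([0.4637, -0.1923, 0.0137], 0.63)]
rack [([0.4956, 0.2355, 0.0005], 0.82)]
slot_left [([0.4914, 0.3133, 0.1627], 0.78)]
shelf_entry [([0.4959, 0.2344, 0.163], 0.82)]
shelf_home [([0.4947, 0.2328, 0.1313], 0.97), ([0.4232, -0.0274, -0.001], 0.46), ([0.4613, -0.2756, 0.0008], 0.36)]
pin_left it knows: hook_foot, mug, rack, shelf, shelf_entry, shelf_grip, shelf_home, slot_left, spice_jar, timer
pin_rig
[... 318 characters left out ...]
 [([0.4569, -0.2705, -0.0026], 0.84)]
shelf_grip [([0.453, -0.2746, 0.0468], 0.82)]
hook_foot []
rack [([0.4566, -0.2661, -0.004], 0.37)]
slot_left [([0.4923, 0.3128, 0.1606], 0.9), ([0.429, -0.0313, -0.0013], 0.63)]
shelf_entry [([0.4981, 0.2349, 0.1635], 0.59)]
shelf_home [([0.5024, 0.2305, 0.1263], 0.91)]
pin_left it knows: hook_foot, mug, rack, shelf, shelf_entry, shelf_grip, shelf_home, slot_left, spice_jar, timer
pin_right it knows: hook_foot, mug, rack, shelf, shelf_entry, shelf_grip, shelf_home, slot_left, spice_jar, timer
mug [([0.5694, -0.4505, 0.0033], 0.68)]
timer [([0.4305, -0.0284, -0.0014], 0.79)]
spice_jar [([0.6526, -0.0617, -0.0011], 0.76), ([0.4991, 0.2306, 0.1275], 0.66)]
```

View pics/a.png

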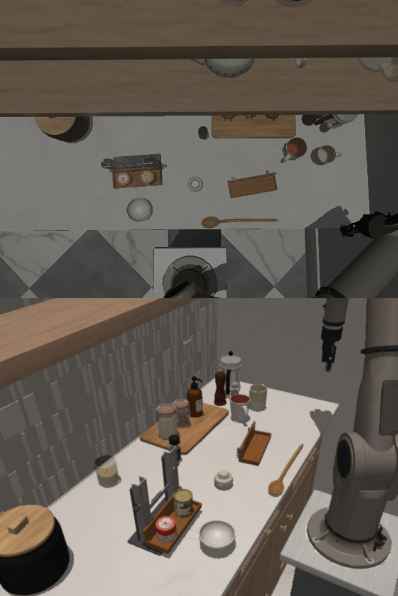

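The picture shows the shelf (about 252,185 in the left-hand top half) slightly yawed with hooks facing away from the robot. The rack is at about (137,172), with the timer between them. Next I fit the exact poses from depth.

Run:
```python
from h import *
T=np.load("pics/top.npz"); S=np.load("pics/side.npz")
for n,p in(("top",T),("side",S)):
    P=cloud(p).reshape(-1,3)
    d=p["depth"].ravel()>0
    m=d&(abs(P[:,0]-.46)<.09)&(abs(P[:,1]+.275)<.15)&(P[:,2]>.054)&(P[:,2]<.07)
    q=P[m]; 
    if len(q)>10:
        r=cv2.minAreaRect(q[:,:2].astype(np.float32)*1000); print(n,"shelf top",m.sum(),np.round(r[0],1),np.round(r[1],1),r[2],q[:,2].mean(),"median",np.median(q,0))
    m=d&(abs(P[:,0]-.46)<.09)&(abs(P[:,1]+.275)<.15)&(P[:,2]>.003)&(P[:,2]<.07)
    q=P[m]; r=cv2.minAreaRect(q[:,:2].astype(np.float32)*1000);print(n,"shelf all",m.sum(),np.round(r[0],1),np.round(r[1],1),r[2])
    for s in(1,-1):
        m=d&(abs(P[:,0]-.50)<.06)&(abs(P[:,1]-.235-s*.08)<.04)&(P[:,2]>.15)&(P[:,2]<.25)
        q=P[m]; print(n,"upr",s,m.sum(),np.round(q.min(0),4),np.round(q.max(0),4))
        f=q[q[:,2]>.222]; 
        if len(f)>5: print(np.round(cv2.minAreaRect(f[:,:2].astype(np.float32)*1000),1) if 0 else cv2.minAreaRect(f[:,:2].astype(np.float32)*1000), f[:,2].mean())
def crop(p,c,hw,hh,f):
    x,y=p["camera_from_world"][:3,:3]@c+p["camera_from_world"][:3,3],0
    u=int(p["cx"]+p["fx"]*x[0]/-x[2]); v=int(p["cy"]-p["fy"]*x[1]/-x[2]); print("crop",u-hw,v-hh,f)
    return cv2.resize(p["img"][max(v-hh,0):v+hh,max(u-hw,0):u+hw],(hw*2*f,hh*2*f),interpolation=cv2.INTER_CUBIC)
a=crop(T,np.array([.45,-.275,.05]),50,35,4);b=crop(T,np.array([.49,.235,.2]),50,35,4);c=crop(S,np.array([.49,.235,.17]),50,70,4)
cv2.imwrite("pics/b.png",np.hstack([np.vstack([a,b]),c])[:,:,::-1])
```

```text
top shelf top 185 [ 464.3 -297.5] [ 46.4 259.2] 20.81018829345703 0.059930071211767924 median [ 0.45519183 -0.27446969  0.05965749]
top shelf all 1833 [ 459.9 -275.4] [297.5 180.1] 89.86311340332031
top upr 1 233 [0.4893 0.2917 0.1503] [0.5255 0.3303 0.236 ]
((500.8883361816406, 311.253173828125), (21.2261905670166, 36.78276062011719), 3.601722478866577) 0.22985577188202586
top upr -1 211 [0.5002 0.1168 0.1507] [0.5361 0.1696 0.2389]
((510.7959899902344, 151.25765991210938), (19.65060806274414, 36.348350524902344), 4.710968971252441) 0.23123568207064799
side shelf top 164 [ 466.8 -304.7] [ 55.  278.2] 23.550254821777344 0.05821829842895114 median [ 0.45346381 -0.27543965  0.05772441]
side shelf all 1344 [ 457.1 -283.3] [160.1 299.2] 6.036593437194824
side upr 1 899 [0.488  0.2905 0.1501] [0.5252 0.3473 0.2331]
((501.6885681152344, 311.2567138671875), (24.47515869140625, 39.288490295410156), 4.297552585601807) 0.22777850961496138
side upr -1 713 [0.4988 0.1164 0.1505] [0.5365 0.1735 0.232 ]
((511.6106262207031, 151.3216552734375), (24.54742431640625, 40.17021560668945), 6.766136169433594) 0.2272013012970884
crop 305 215 4
crop 129 200 4
crop 176 190 4
```

View pics/b.png

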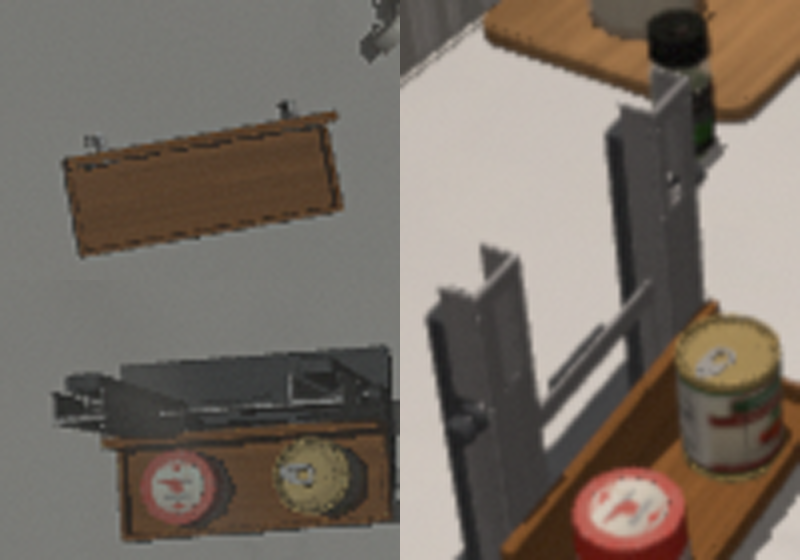

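```bash
cat > fit.py <<'E'
from h import *
T=dict(np.load("pics/top.npz")); S=dict(np.load("pics/side.npz"))
rng=np.random.default_rng(0)
def line(q,tol=.0025):
    best=None
    for _ in range(500):
        a,b=q[rng.choice(len(q),2,False),:2]; d=b-a; L=np.hypot(*d)
        if L<.05: continue
        n=np.array([-d[1],d[0]])/L; m=abs((q[:,:2]-a)@n)<tol
        if best is None or m.sum()>best.sum(): best=m
    q=q[best]; c=q[:,:2].mean(0); v=np.linalg.svd(q[:,:2]-c)[2][0]; v*=np.sign(v[1])
    return c,v,np.arctan2(-v[0],v[1]),best.sum(),((q[:,:2]-c)@v).min(),((q[:,:2]-c)@v).max()
E
python3 - <<'E'
from fit import *
for n,p in(("top",T),("side",S)):
    P=cloud(p).reshape(-1,3)
    q=P[(abs(P[:,0]-.46)<.06)&(abs(P[:,1]+.275)<.13)&(P[:,2]>.054)&(P[:,2]<.066)]
    c,v,a,k,lo,hi=line(q,.004); print(n,"shelf",k,"mid",np.round(c+v*(lo+hi)/2,4),"len",hi-lo,"yaw",np.degrees(a))
    q=P[(abs(P[:,0]-.50)<.05)&(abs(P[:,1]-.235)<.11)&(P[:,2]>.14)&(P[:,2]<.225)]
    c,v,a,k,lo,hi=line(q,.0015); print(n,"rackfront",k,"mid",np.round(c+v*(lo+hi)/2,4),"len",hi-lo,"yaw",np.degrees(a))
yaw=np.radians(3.7); ry=np.array([-np.sin(yaw),np.cos(yaw)]); O=np.array([.4945,.2335])
out=[]
for p in(S,T):
  row=[]
  for s in(1,-1):
    yy=np.arange(.055,.11,.00025)*s; yy=np.sort(yy)[::-1]; zz=np.arange(.24,.13,-.00025)
    Y,Z=np.meshgrid(yy,zz); W=np.stack([O[0]+ry[0]*Y,O[1]+ry[1]*Y,Z,np.ones_like(Y)],-1)@p["camera_from_world"].T
    u=p["cx"]-p["fx"]*W[...,0]/W[...,2]; v=p["cy"]+p["fy"]*W[...,1]/W[...,2]
    im=cv2.remap(p["img"],u.astype(np.float32),v.astype(np.float32),cv2.INTER_CUBIC)
    g=cv2.normalize(im,None,0,255,cv2.NORM_MINMAX)
    row.append(g[:440,:200])
  out+=row
cv2.imwrite("pics/c.png",np.clip(np.hstack(out).astype(float)*1.5,0,255)[:,:,::-1])
E
```

```text
top shelf 169 mid [ 0.454  -0.2715] len 0.20635122160249572 yaw 9.569341970897357
top rackfront 64 mid [0.4963 0.2308] len 0.19623344355177902 yaw 3.9228815203000806
side shelf 132 mid [ 0.4523 -0.2727] len 0.21271133545126075 yaw 9.55056782201447
side rackfront 503 mid [0.4969 0.2304] len 0.19914912739000762 yaw 3.8844968886832243[ WARN:0@0.395] global loadsave.cpp:1063 imwrite_ Unsupported depth image for selected encoder is fallbacked to CV_8U.
```

View pics/c.png

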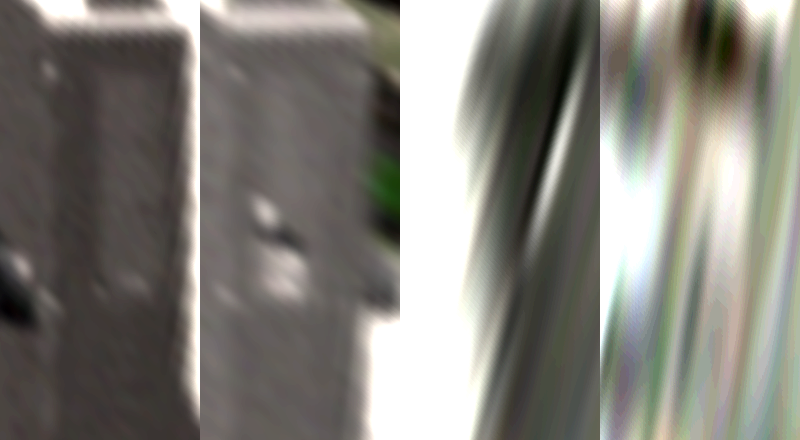

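The rectified side view suggests the slots sit about 6 mm high and 1–4 mm towards +y. That is rough, so I'll look with the wrist camera from in front of the rack before taking the shelf.

```bash
cat > plan.py <<'E'
import numpy as np
def plan(start,wps,step=.042,dstep=8.4):
    """start,wps: (x,y,z,heading of tool y deg) -> prints calls of 5 rows"""
    pts=[];c=np.array(start,float)
    for w in wps:
        w=np.array(w,float); n=int(np.ceil(max(np.linalg.norm(w[:3]-c[:3])/step,abs(w[3]-c[3])/dstep,1)))
        pts+=[c+(w-c)*(i+1)/n for i in range(n)]; c=w
    c=np.array(start,float)
    for i in range(0,len(pts),5):
        h=np.radians(c[3]); X=np.array([-np.sin(h),np.cos(h),0]);Y=np.array([np.cos(h),np.sin(h),0])
        rows=[]
        for p in pts[i:i+5]:
            d=p[:3]-c[:3]; rows.append("%.4f %.4f %.4f %.1f"%(d@X,d@Y,-d[2],-(p[3]-c[3])))
        print("; ".join(rows)); c=pts[min(i+4,len(pts)-1)]
def head(o):
    from scipy.spatial.transform import Rotation as R
    w,x,y,z=o["tool_rot"]; m=R.from_quat([x,y,z,w]).as_matrix(); return np.degrees(np.arctan2(m[1,1],m[0,1])), m[:,2]
E
python3 -c "
from plan import *
from station import bot
o=bot.get_obs(); h,z=head(o); print(h,z)
plan([.281,-.614,.239,-65.4],[(.45,-.25,.26,0),(.46,0,.28,3.9),(.40,.235,.27,3.9)])"
```

```text
-65.37332708287505 [ 4.62589995e-06  2.66035579e-05 -1.00000000e+00]
0.0305 -0.0261 -0.0021 -6.5; 0.0610 -0.0521 -0.0042 -13.1; 0.0916 -0.0782 -0.0063 -19.6; 0.1221 -0.1042 -0.0084 -26.2; 0.1526 -0.1303 -0.0105 -32.7
0.0398 -0.0054 -0.0021 -6.5; 0.0795 -0.0109 -0.0042 -13.1; 0.1193 -0.0163 -0.0063 -19.6; 0.1590 -0.0218 -0.0084 -26.2; 0.1988 -0.0272 -0.0105 -32.7
0.0417 0.0017 -0.0033 -0.7; 0.0833 0.0033 -0.0067 -1.3; 0.1250 0.0050 -0.0100 -1.9; 0.1667 0.0067 -0.0133 -2.6; 0.2083 0.0083 -0.0167 -3.2
0.0415 0.0040 -0.0033 -0.6; 0.0812 -0.0037 -0.0017 -0.6; 0.1208 -0.0115 -0.0000 -0.6; 0.1605 -0.0193 0.0017 -0.6; 0.2002 -0.0270 0.0033 -0.6
0.0398 -0.0073 0.0017 -0.0; 0.0795 -0.0146 0.0033 -0.0
```

Emit:
{"name": "send_rows", "arguments": {
  "deltas": "0.03 -0.026 -0.002 -6.5; 0.061 -0.052 -0.004 -13; 0.092 -0.078 -0.006 -19.5; 0.122 -0.104 -0.008 -26; 0.153 -0.13 -0.01 -32.5",
  "claw": 1
}}

```text
t: 1.6
eef_pos: [0.3666, -0.4303, 0.2496]
tool_rot: [0.0, 0.877, 0.48, -0.0]
contact_force: [0.7, -0.3, 0.1]
gripper_width: 1.0
grasp_force: 0.0
```

Emit:
{"name": "send_rows", "arguments": {
  "deltas": "0.04 -0.005 -0.002 -6.5; 0.08 -0.011 -0.004 -13; 0.12 -0.016 -0.006 -19.5; 0.16 -0.022 -0.008 -26; 0.2 -0.027 -0.01 -32.5"
}}

```text
t: 2.1
eef_pos: [0.4525, -0.2476, 0.2597]
tool_rot: [0.0, 0.708, 0.706, -0.0]
contact_force: [0.1, -1.0, -0.5]
gripper_width: 1.002
grasp_force: 0.0
```

Emit:
{"name": "send_rows", "arguments": {
  "deltas": "0.042 0.002 -0.003 -1; 0.083 0.003 -0.006 -2; 0.125 0.005 -0.01 -3; 0.167 0.006 -0.013 -3.5; 0.208 0.008 -0.017 -4"
}}

```text
t: 2.6
eef_pos: [0.4612, -0.0395, 0.2767]
tool_rot: [0.0, 0.684, 0.729, 0.0]
contact_force: [0.8, -0.2, 0.7]
gripper_width: 1.001
grasp_force: 0.0
```

Emit:
{"name": "send_rows", "arguments": {
  "deltas": "0.042 0.003 -0.003 0; 0.081 -0.005 -0.002 0; 0.121 -0.013 0 0; 0.16 -0.021 0.002 0; 0.2 -0.028 0.003 0"
}}

```text
t: 3.1
eef_pos: [0.4202, 0.1579, 0.2735]
tool_rot: [0.0, 0.685, 0.729, 0.0]
contact_force: [0.8, -0.5, 0.5]
gripper_width: 0.999
grasp_force: 0.0
```

Emit:
{"name": "send_rows", "arguments": {
  "deltas": "0.04 -0.007 0.002 0; 0.08 -0.015 0.003 0; 0.08 -0.015 0.003 0; 0.08 -0.015 0.003 0; 0.08 -0.015 0.003 0"
}}

```text
t: 3.6
eef_pos: [0.4013, 0.2344, 0.2702]
tool_rot: [0.0, 0.685, 0.729, -0.0]
contact_force: [0.5, -1.1, -0.1]
gripper_width: 1.002
grasp_force: 0.0
```

Run:
```python
from h import *; from plan import head
o=bot.get_obs(); print(o["t"],o["eef_pos"],head(o)[0])
p=bot.read_camera("wrist"); save(p,"w1.png"); np.savez("pics/w1.npz",**p)
print(np.round(np.linalg.inv(p["camera_from_world"]),3),p["fx"],p["cx"],p["cy"])
```

```text
3.6 [0.40126334 0.23443409 0.27018963] 3.536100266166687
[[ 0.998 -0.06  -0.017  0.397]
 [ 0.063  0.957  0.283  0.306]
 [-0.001 -0.283  0.959  0.405]
 [ 0.     0.     0.     1.   ]] 325.19226210127806 275.4264536806763 209.59522223289818
```

View pics/w1.png

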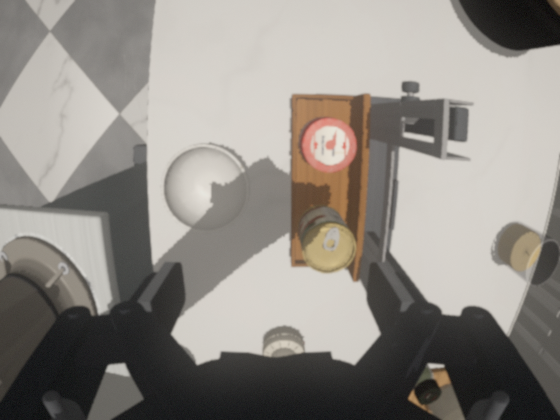

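The wrist view shows the +y upright at about (380–470, 100–160) with its pin knob at (410,90). I'll rectify its front face.

```bash
cat > rect.py <<'E'
from h import *
def fish(p,W):
    C=np.concatenate([W,np.ones(W.shape[:-1]+(1,))],-1)@p["camera_from_world"].T
    x,y,z=C[...,0],-C[...,1],-C[...,2]; r=np.hypot(x,y); th=np.arctan2(r,z)
    return (p["cx"]+p["fx"]*th*x/r).astype(np.float32),(p["cy"]+p["fy"]*th*y/r).astype(np.float32)
def fcloud(p):
    v,u=np.mgrid[0:420,0:560]; a=(u-p["cx"])/p["fx"]; b=(v-p["cy"])/p["fy"]; th=np.hypot(a,b)+1e-9
    k=np.tan(th)/th; d=p["depth"]; c=np.stack([a*k*d,-b*k*d,-d,np.ones_like(d)],-1)
    return (c@np.linalg.inv(p["camera_from_world"]).T)[...,:3]
def rectify(p,s,O=(.4966,.2306),yaw=3.9,off=0):
    yaw=np.radians(yaw); ry=np.array([-np.sin(yaw),np.cos(yaw)]); rx=np.array([ry[1],-ry[0]])
    Y,Z=np.meshgrid(np.arange(110,50,-.2)/1000 if s>0 else np.arange(-50,-110,-.2)/1000,np.arange(240,130,-.2)/1000)
    W=np.stack([O[0]+rx[0]*off+ry[0]*Y,O[1]+rx[1]*off+ry[1]*Y,Z],-1)
    return cv2.remap(p["img"],*fish(p,W),cv2.INTER_CUBIC)
E
python3 - <<'E'
from rect import *; from fit import line
p=dict(np.load("pics/w1.npz")); P=fcloud(p).reshape(-1,3)
q=P[(abs(P[:,0]-.50)<.05)&(abs(P[:,1]-.235)<.11)&(P[:,2]>.14)&(P[:,2]<.225)]
for tol in(.0015,):
    c,v,a,k,lo,hi=line(q,tol); print(k,c,c+v*lo,c+v*hi,np.degrees(a))
q=P[(abs(P[:,0]-.50)<.05)&(abs(P[:,1]-.31)<.05)&(P[:,2]>.225)&(P[:,2]<.24)]; print("top",len(q),np.median(q,0),q.min(0),q.max(0))
a=rectify(p,1); print(a.shape); a=cv2.normalize(a,None,0,255,cv2.NORM_MINMAX)
cv2.imwrite("pics/d.png",np.hstack([a,np.clip(a*1.6,0,255).astype(np.uint8)])[:,:,::-1])
E
```

```text
859 [0.49593781 0.30648373] [0.53425043 0.16717017] [0.49020727 0.3273213 ] 15.376783014448772
top 861 [0.49421462 0.30981701 0.23181594] [0.49092808 0.29207086 0.22500012] [0.51622842 0.32903327 0.23409538]
(550, 300, 3)
```

View pics/d.png

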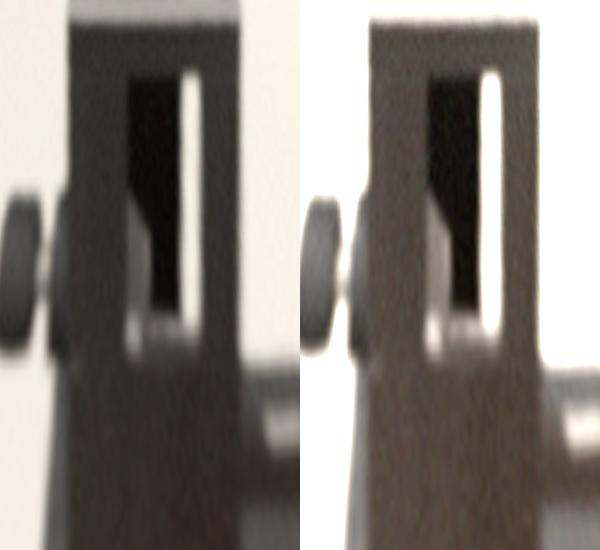

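The +y slot is clearly visible at columns 127–202 and rows 75–358, against upright edges at 68 and 240 and a top edge at row 22. That puts the slot about 2–3 mm towards +y of nominal and about 1 mm high. Next, the shelf.

```bash
python3 -c "
from plan import *
plan([.401,.2345,.270,3.5],[(.462,0,.25,4.5),(.454,-.2735,.12,9.5)],.048)"
```

```text
-0.0396 0.0078 0.0033 -0.2; -0.0793 0.0155 0.0067 -0.3; -0.1189 0.0233 0.0100 -0.5; -0.1585 0.0310 0.0133 -0.7; -0.1982 0.0388 0.0167 -0.8
-0.0397 0.0072 0.0033 -0.2; -0.0786 0.0031 0.0219 -0.9; -0.1175 -0.0010 0.0405 -1.6; -0.1564 -0.0051 0.0590 -2.3; -0.1952 -0.0092 0.0776 -3.0
-0.0386 -0.0061 0.0186 -0.7; -0.0772 -0.0123 0.0371 -1.4; -0.1158 -0.0184 0.0557 -2.1
```

Emit:
{"name": "send_rows", "arguments": {
  "deltas": "-0.04 0.008 0.003 0; -0.08 0.016 0.006 0; -0.12 0.023 0.01 0; -0.16 0.031 0.013 -1; -0.198 0.039 0.017 -1"
}}

```text
t: 4.15
eef_pos: [0.4525, 0.037, 0.2534]
tool_rot: [0.001, 0.679, 0.734, -0.0]
contact_force: [0.2, 0.9, 0.1]
gripper_width: 1.001
grasp_force: 0.0
```

Emit:
{"name": "send_rows", "arguments": {
  "deltas": "-0.04 0.007 0.003 0; -0.079 0.003 0.022 -1; -0.118 -0.001 0.04 -1.5; -0.156 -0.005 0.059 -2; -0.195 -0.009 0.078 -3"
}}

```text
t: 4.65
eef_pos: [0.4583, -0.1577, 0.1748]
tool_rot: [0.0, 0.659, 0.752, -0.0]
contact_force: [0.8, -0.5, -0.0]
gripper_width: 0.999
grasp_force: 0.0
```

Emit:
{"name": "send_rows", "arguments": {
  "deltas": "-0.039 -0.006 0.019 -1; -0.077 -0.012 0.037 -1.5; -0.116 -0.018 0.056 -2; -0.116 -0.018 0.056 -2; -0.116 -0.018 0.056 -2"
}}

```text
t: 5.15
eef_pos: [0.4552, -0.2738, 0.1187]
tool_rot: [-0.001, 0.647, 0.762, -0.0]
contact_force: [0.9, 0.7, -0.3]
gripper_width: 1.0
grasp_force: 0.0
```

Run:
```python
from rect import *; from plan import head; from fit import line
o=bot.get_obs(); print(o["t"],o["eef_pos"],head(o)[0])
p=bot.read_camera("wrist"); np.savez("pics/w2.npz",**p); save(p,"w2.png")
for q in("shelf_grip","hook_foot","shelf"): print(q,[(np.round(r["xyz"],4),r["confidence"]) for r in bot.landmark_of(p,q)][:2])
P=fcloud(p).reshape(-1,3)
q=P[(abs(P[:,0]-.455)<.05)&(abs(P[:,1]+.275)<.13)&(P[:,2]>.052)&(P[:,2]<.068)]
c,v,a,k,lo,hi=line(q,.004); print(k,c,c+v*lo,c+v*hi,np.degrees(a))
```

```text
5.15 [ 0.4551718  -0.27375292  0.11869854] 9.366723302472872
shelf_grip [(array([ 0.4533, -0.2747,  0.0505]), 0.56)]
hook_foot [(array([ 0.4603, -0.1969,  0.012 ]), 0.93)]
shelf [(array([ 0.4595, -0.2756,  0.0007]), 0.7)]
3624 [ 0.45382274 -0.25867269] [ 0.47363017 -0.37653583] [ 0.43886002 -0.16963776] 9.53967288840367
```

View pics/w2.png

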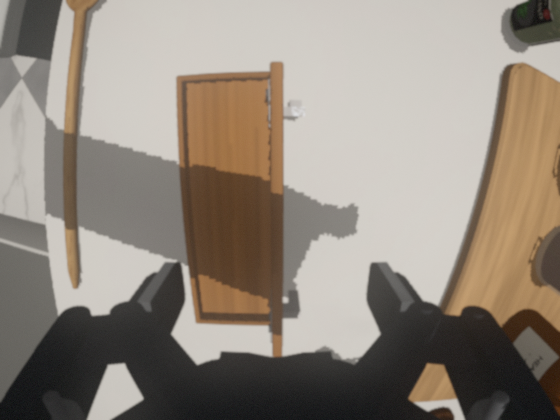

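The shelf lies centred between the open fingers, with its board at column ~277 and the hook at (293,108). Descend and grip.

Emit:
{"name": "send_rows", "arguments": {
  "deltas": "0 0.001 0.035 0; 0 0.001 0.065 0; 0 0.001 0.085 0; 0 0.001 0.085 0; 0 0.001 0.085 0"
}}

```text
t: 5.85
eef_pos: [0.4582, -0.2712, 0.0351]
tool_rot: [0.0, 0.645, 0.764, 0.0]
contact_force: [0.0, -0.4, -0.7]
gripper_width: 1.0
grasp_force: 0.0
```

Emit:
{"name": "send_rows", "arguments": {
  "deltas": "0 0 0 0; 0 0 0 0; 0 0 0 0; 0 0 0 0; 0 0 0 0",
  "claw": 0,
  "force": 60
}}

```text
t: 6.35
eef_pos: [0.4576, -0.272, 0.0346]
tool_rot: [0.0, 0.645, 0.764, 0.0]
contact_force: [0.1, -0.1, 0.5]
gripper_width: 0.145
grasp_force: 0.0
```

Emit:
{"name": "send_rows", "arguments": {
  "deltas": "0 0 0 0; 0 0 0 0; 0 0 0 0; 0 0 0 0; 0 0 0 0"
}}

```text
t: 6.85
eef_pos: [0.4574, -0.272, 0.0345]
tool_rot: [-0.0, 0.645, 0.764, -0.0]
contact_force: [-2.9, -0.8, 6.1]
gripper_width: 0.083
grasp_force: 59.7
```

```bash
python3 -c "
from plan import *
plan([.4574,-.272,.0345,9.66],[(.4574,-.272,.16,9.66),(.48,-.05,.215,6),(.4426,.229,.210,3.9)],.04)"
```

```text
0.0000 0.0000 -0.0314 -0.0; 0.0000 0.0000 -0.0628 -0.0; 0.0000 0.0000 -0.0941 -0.0; 0.0000 0.0000 -0.1255 -0.0; 0.0358 0.0099 -0.1347 0.6
0.0359 0.0095 -0.0092 0.6; 0.0719 0.0191 -0.0183 1.2; 0.1078 0.0286 -0.0275 1.8; 0.1438 0.0382 -0.0367 2.4; 0.1797 0.0477 -0.0458 3.1
0.0352 -0.0010 0.0006 0.3; 0.0703 -0.0020 0.0013 0.5; 0.1055 -0.0030 0.0019 0.8; 0.1407 -0.0040 0.0025 1.0; 0.1759 -0.0050 0.0031 1.3
0.0351 -0.0018 0.0006 0.3; 0.0703 -0.0036 0.0012 0.5; 0.1054 -0.0054 0.0019 0.8
```

Emit:
{"name": "send_rows", "arguments": {
  "deltas": "0 0 -0.02 0; 0 0 -0.05 0; 0 0 -0.085 0; 0 0 -0.125 0; 0.02 0.006 -0.13 0.5"
}}

```text
t: 7.35
eef_pos: [0.4622, -0.2546, 0.1684]
tool_rot: [0.004, 0.65, 0.76, 0.0]
contact_force: [1.9, 0.6, -2.2]
gripper_width: 0.081
grasp_force: 58.9
```

Emit:
{"name": "send_rows", "arguments": {
  "deltas": "0.036 0.01 -0.009 0.5; 0.072 0.019 -0.018 1; 0.108 0.029 -0.028 2; 0.144 0.038 -0.037 2.5; 0.18 0.048 -0.046 3"
}}

```text
t: 7.85
eef_pos: [0.4784, -0.0642, 0.2102]
tool_rot: [-0.0, 0.668, 0.744, -0.0]
contact_force: [0.8, -0.0, -2.9]
gripper_width: 0.08
grasp_force: 58.8
```

```bash
python3 -c "
from plan import *
from station import bot
o=bot.get_obs(); h=head(o)[0]; print(h,o['grasp_force'])
plan([*o['eef_pos'],h],[(.4426,.229,.210,3.9)],.042)"
```

```text
6.102997266309811 58.82318079471588
0.0369 -0.0006 0.0000 0.3; 0.0738 -0.0011 0.0000 0.6; 0.1108 -0.0017 0.0001 0.8; 0.1477 -0.0022 0.0001 1.1; 0.1846 -0.0028 0.0001 1.4
0.0369 -0.0014 0.0000 0.3; 0.0738 -0.0029 0.0000 0.6; 0.1107 -0.0043 0.0001 0.8
```

Emit:
{"name": "send_rows", "arguments": {
  "deltas": "0.037 -0.001 0 0.5; 0.074 -0.001 0 1; 0.111 -0.002 0 1; 0.148 -0.002 0 1.5; 0.185 -0.003 0 1.5"
}}

```text
t: 8.35
eef_pos: [0.4555, 0.1192, 0.2098]
tool_rot: [-0.0, 0.678, 0.735, -0.0]
contact_force: [0.2, 0.2, -1.8]
gripper_width: 0.082
grasp_force: 58.8
```

Emit:
{"name": "send_rows", "arguments": {
  "deltas": "0.035 -0.001 0 0.3; 0.07 -0.003 0 0.5; 0.1 -0.004 0 0.7; 0.106 -0.004 0 0.7; 0.106 -0.004 0 0.7"
}}

```text
t: 8.85
eef_pos: [0.443, 0.2242, 0.2098]
tool_rot: [-0.0, 0.681, 0.732, -0.0]
contact_force: [0.1, 0.3, -3.3]
gripper_width: 0.085
grasp_force: 58.9
```

Emit:
{"name": "send_rows", "arguments": {
  "deltas": "0 0 0 0; 0 0 0 0"
}}

```text
t: 9.05
eef_pos: [0.444, 0.2215, 0.2099]
tool_rot: [0.0, 0.683, 0.73, -0.001]
contact_force: [-0.2, 0.7, -1.9]
gripper_width: 0.085
grasp_force: 58.9
```

Run:
```python
from rect import *; from plan import head
o=bot.get_obs(); print(o["t"],o["eef_pos"],head(o)[0],o["contact_force"])
p=bot.read_camera("wrist"); np.savez("pics/w3.npz",**p); save(p,"w3.png")
for q in("hook_foot","slot_left"): print(q,[(np.round(r["xyz"],4),r["confidence"]) for r in bot.landmark_of(p,q)][:2])
i=p["img"]; cv2.imwrite("pics/e.png",cv2.resize(i[40:240,240:500],None,fx=3,fy=3,interpolation=cv2.INTER_CUBIC)[:,:,::-1])
```

```text
9.05 [0.44397766 0.22148979 0.2099169 ] 3.796527529094733 [-0.15914967  0.73290045 -1.8735722 ]
hook_foot [(array([0.4589, 0.299 , 0.1868]), 0.82)]
slot_left []
```

View pics/e.png

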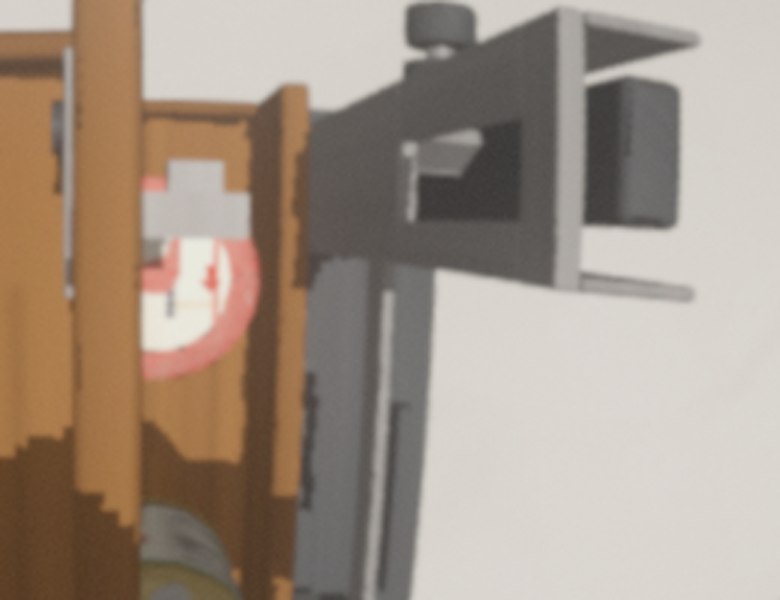

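The crop shows the neck of the +y hook (columns 142–250, rows 193–240) and the upright's front face, with its top edge from (557,10) to (553,287). The slot is at about columns 402–520, rows 125–220. I'll triangulate hook and slot in this same picture.

```bash
cat > tri.py <<'E'
from rect import *
p=dict(np.load("pics/w3.npz")); M=np.linalg.inv(p["camera_from_world"]); C=M[:3,3]
def ray(c):
    u,v=c[0]/3+240-1/3,c[1]/3+40-1/3; a,b=(u-p["cx"])/p["fx"],(v-p["cy"])/p["fy"]; th=np.hypot(a,b)
    return M[:3,:3]@np.array([np.sin(th)*a/th,-np.sin(th)*b/th,-np.cos(th)])
def atz(c,z): d=ray(c); return C+d*(z-C[2])/d[2]
def atplane(c,O,n): d=ray(c); return C+d*((O-C)@n)/(d@n)
E
python3 - <<'E'
from tri import *
print("cam",C)
A=atz((557,9),.230);B=atz((553,287),.230); yaw=np.arctan2(-(A-B)[0],(A-B)[1]); print("top corners",A,B,np.linalg.norm(A-B),np.degrees(yaw))
yaw=np.radians(3.9); ry=np.array([-np.sin(yaw),np.cos(yaw),0]); rx=np.array([ry[1],-ry[0],0]); mid=(A+B)/2; O=mid-.080*ry; O[2]=0; print("rack O",O)
f=lambda X:np.round([(X-O)@rx*1000,(X-O)@ry*1000,X[2]*1000],1)
for n,c in dict(slot_bl=(402,148),slot_br=(410,220),slot_tr=(520,220),slot_tl=(520,121)).items(): print(n,f(atplane(c,O,rx)))
for n,c in dict(neck_o=(250,193),neck_i=(250,240)).items(): print(n,f(atz(c,.220)))
print("board back top",[f(atz(c,.236)) for c in((140,20),(142,500))])
# edges: rectified picture with refined O
a=rectify(p,1,O=O[:2],yaw=3.9); cv2.imwrite("pics/f.png",a[:,:,::-1]); g=a.mean(2)
print("row z=200:",g[200,50:260:4].astype(int));
E
```

```text
cam [0.43973691 0.29316866 0.34475151]
top corners [0.49315648 0.32774613 0.23      ] [0.49555256 0.29211638 0.23      ] 0.035710223744821086 3.8473176916825516
rack O [0.49979574 0.23011651 0.        ]
slot_bl [  0.   84.4 161.5]
slot_br [ -0.   70.4 167.5]
slot_tr [ -0.   70.5 218.5]
slot_tl [  0.   84.3 217.8]
neck_o [-37.8  71.9 220. ]
neck_i [-37.7  65.9 220. ]
board back top [array([-52.2,  90.7, 236. ]), array([-51.8,  36. , 236. ])]
row z=200: [124 117  99  90  90  90  90  90  86  86  86  87  86  85  86  85  85  86
  83 105 151 159 141 107  92  73  61  58  60  62  60  59  61  59  60  60
  62  75  86  88  88  86  89  89  87  87  88 122 187 210 211 211 211]
```

View pics/f.png

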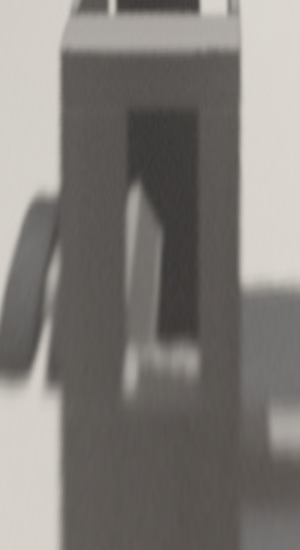

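Both views agree: slot centre at rack y ≈ 77.5 mm (offset +2.5), slot z 160–218. The hook is at 68.9, so I shift 8.6 mm along the rack, drop 13.5 mm and go 28 mm forward, then look again.

Emit:
{"name": "send_rows", "arguments": {
  "deltas": "0.004 0 0.006 0; 0.0086 0 0.0135 0; 0.0086 0.01 0.0135 0; 0.0086 0.02 0.0135 0; 0.0086 0.028 0.0135 0"
}}

```text
t: 9.7
eef_pos: [0.4726, 0.2337, 0.1968]
tool_rot: [0.0, 0.683, 0.731, 0.0]
contact_force: [0.4, -0.0, -2.1]
gripper_width: 0.092
grasp_force: 58.9
```

Emit:
{"name": "send_rows", "arguments": {
  "deltas": "0 0 0 0; 0 0 0 0; 0 0 0 0"
}}

```text
t: 10.0
eef_pos: [0.4708, 0.2337, 0.1968]
tool_rot: [-0.0, 0.682, 0.731, -0.0]
contact_force: [-0.6, 0.6, -2.0]
gripper_width: 0.085
grasp_force: 58.8
```

Run:
```python
from rect import *; from plan import head
o=bot.get_obs(); print(o["t"],o["eef_pos"],head(o)[0],o["contact_force"])
p=bot.read_camera("wrist"); np.savez("pics/w3.npz",**p)
i=p["img"]; cv2.imwrite("pics/g.png",cv2.resize(i[40:240,240:500],None,fx=3,fy=3,interpolation=cv2.INTER_CUBIC)[:,:,::-1])
```

```text
10.0 [0.47077632 0.23367753 0.19679587] 3.9370440758065555 [-0.55270028  0.61983653 -2.04246305]
```

View pics/g.png

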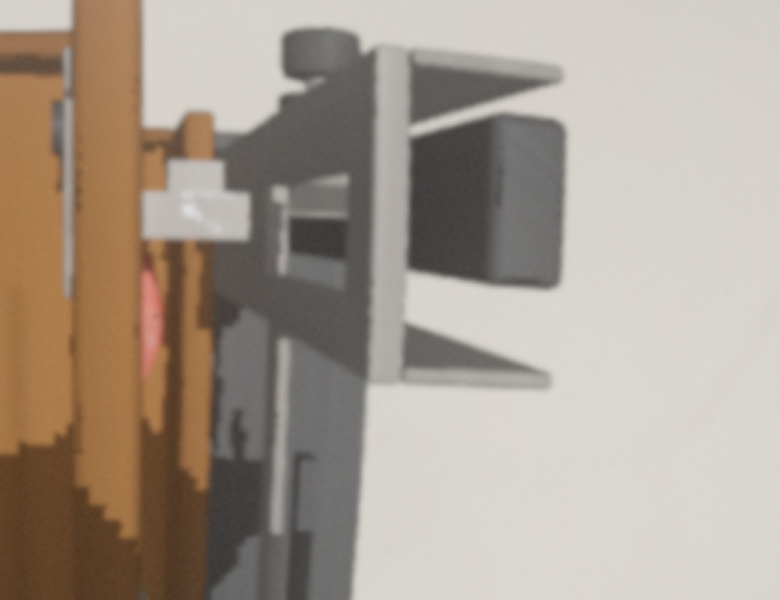

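Run:
```python
from tri import *
A=atz((380,47),.230);B=atz((372,383),.230); d=A-B; print(np.linalg.norm(d),np.degrees(np.arctan2(-d[0],d[1])))
yaw=np.radians(3.9); ry=np.array([-np.sin(yaw),np.cos(yaw),0]); rx=np.array([ry[1],-ry[0],0]); O=(A+B)/2-.080*ry; O[2]=0; print("rack O",O)
f=lambda X:np.round([(X-O)@rx*1000,(X-O)@ry*1000,X[2]*1000],1)
for n,c in dict(bl=(270,185),br=(280,275),tr=(347,290),tl=(347,174)).items(): print(n,f(atplane(c,O,rx)))
z0=.1968-.0345
for n,c in dict(neck_o=(250,193),neck_i=(250,240)).items(): print(n,f(atz(c,z0+.044)))
for z in(.010,.016): print("barb",[f(atz(c,z0+z)) for c in((168,160),(222,160))])
print("board",[f(atz(c,z0+.06)) for c in((140,20),(142,500))])
```

```text
0.03630711334133149 3.905749338341177
rack O [0.4999507  0.22983786 0.        ]
bl [ -0.   86.1 158.4]
br [ -0.   70.6 170.3]
tr [ -0.   71.  216.9]
tl [ -0.   85.1 215.5]
neck_o [-10.4  82.6 206.3]
neck_i [-10.3  76.5 206.3]
barb [array([-18.9,  89.1, 172.3]), array([-10.2,  89.3, 172.3])]
barb [array([-19.3,  88.7, 178.3]), array([-10.9,  88.9, 178.3])]
board [array([-25. , 101.5, 222.3]), array([-24.5,  46.5, 222.3])]
```

The barb makes the hook 12 mm wide (now 76.5–88.7 against slot 70.7–85.3), so I shift back 4.8 mm, then go in gently.

Emit:
{"name": "send_rows", "arguments": {
  "deltas": "-0.003 0 0 0; -0.0048 0 0 0; -0.0048 0 0 0; -0.0048 0 0 0; -0.0048 0 0 0"
}}

```text
t: 10.55
eef_pos: [0.4714, 0.2289, 0.1969]
tool_rot: [0.0, 0.682, 0.731, 0.0]
contact_force: [0.1, -0.2, -2.7]
gripper_width: 0.085
grasp_force: 58.8
```

Emit:
{"name": "send_rows", "arguments": {
  "deltas": "0 0.003 0 0; 0 0.006 0 0; 0 0.008 0 0; 0 0.008 0 0; 0 0.008 0 0"
}}

```text
t: 11.05
eef_pos: [0.4794, 0.2294, 0.1967]
tool_rot: [-0.0, 0.683, 0.731, -0.0]
contact_force: [-0.0, 0.3, -2.6]
gripper_width: 0.086
grasp_force: 58.9
```

Run:
```python
from rect import *; from plan import head
o=bot.get_obs(); print(o["t"],o["eef_pos"],head(o)[0],o["contact_force"])
p=bot.read_camera("wrist"); np.savez("pics/w3.npz",**p)
i=p["img"]; cv2.imwrite("pics/i.png",cv2.resize(i[40:240,240:500],None,fx=3,fy=3,interpolation=cv2.INTER_CUBIC)[:,:,::-1])
```

```text
11.05 [0.47939238 0.2294371  0.19672402] 3.9212425491830665 [-0.02353524  0.34472961 -2.60073366]
```

View pics/i.png

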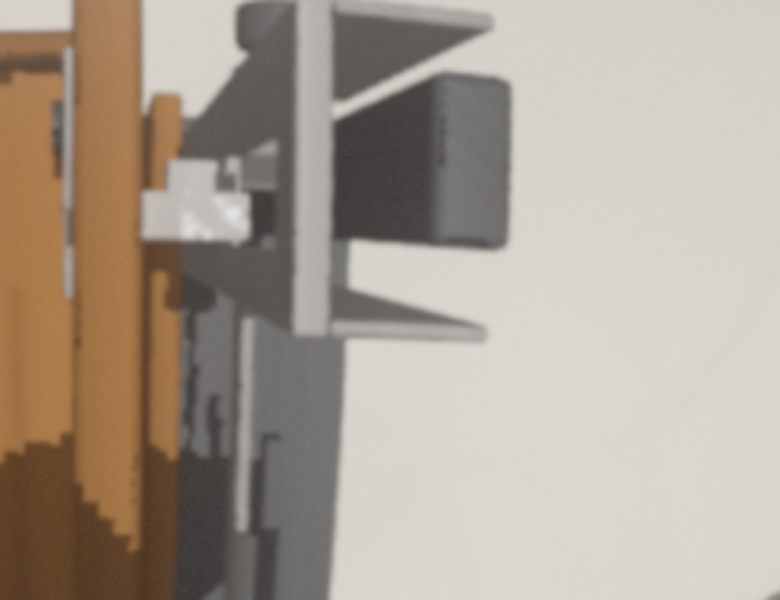

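The hook tip (column 250) stands just before the slot mouth, with the neck between the slot edges. I've used my picture budget, so from here I work by feel.

Emit:
{"name": "send_rows", "arguments": {
  "deltas": "0 0.002 0 0; 0 0.004 0 0; 0 0.005 0 0; 0 0.005 0 0"
}}

```text
t: 11.5
eef_pos: [0.4846, 0.2298, 0.1968]
tool_rot: [-0.0, 0.683, 0.731, 0.0]
contact_force: [0.2, 0.5, -2.1]
gripper_width: 0.082
grasp_force: 58.9
```

```bash
python3 -c "
from plan import *
from station import bot
o=bot.get_obs(); print(o['eef_pos'],head(o)[0],o['contact_force'],o['torque'])"
```

```text
[0.48455159 0.22977576 0.19676355] 3.9148853576121705 [ 0.15797938  0.50526804 -2.10628645] [ 0.02481244 -0.04631806 -0.00477091]
```

Emit:
{"name": "send_rows", "arguments": {
  "deltas": "0 0.002 0 0; 0 0.004 0 0; 0 0.005 0 0; 0 0.005 0 0"
}}

```text
t: 11.9
eef_pos: [0.4895, 0.2301, 0.1968]
tool_rot: [-0.0, 0.683, 0.731, 0.0]
contact_force: [0.3, 0.7, -3.1]
gripper_width: 0.084
grasp_force: 58.9
```

Emit:
{"name": "send_rows", "arguments": {
  "deltas": "0 0.001 0 0; 0 0.002 0 0; 0 0.003 0 0; 0 0.003 0 0"
}}

```text
t: 12.3
eef_pos: [0.4925, 0.2303, 0.1968]
tool_rot: [-0.0, 0.683, 0.731, 0.0]
contact_force: [0.9, -0.3, -3.0]
gripper_width: 0.085
grasp_force: 58.9
```

Emit:
{"name": "send_rows", "arguments": {
  "deltas": "0 0.0005 0 0; 0 0.001 0 0; 0 0.001 0 0"
}}

```text
t: 12.6
eef_pos: [0.4934, 0.2304, 0.1968]
tool_rot: [0.0, 0.682, 0.731, 0.0]
contact_force: [-0.1, -0.0, -2.8]
gripper_width: 0.083
grasp_force: 58.9
```

Emit:
{"name": "send_rows", "arguments": {
  "deltas": "0 0.0005 0 0; 0 0.001 0 0; 0 0.001 0 0"
}}

```text
t: 12.9
eef_pos: [0.4942, 0.2305, 0.1967]
tool_rot: [-0.0, 0.682, 0.731, -0.0]
contact_force: [-0.6, -0.6, -1.9]
gripper_width: 0.083
grasp_force: 58.9
```

Emit:
{"name": "send_rows", "arguments": {
  "deltas": "0 0.0005 0 0; 0 0.0005 0 0"
}}

```text
t: 13.1
eef_pos: [0.4942, 0.2305, 0.1967]
tool_rot: [-0.0, 0.682, 0.731, -0.001]
contact_force: [-3.4, -0.4, -0.1]
gripper_width: 0.082
grasp_force: 59.2
```

Contact with the uprights at −3.4 N, so both hooks are through. I back off 0.8 mm and start pressing down.

Emit:
{"name": "send_rows", "arguments": {
  "deltas": "0 -0.0008 0 0; 0 -0.0008 0.003 0; 0 -0.0008 0.006 0; 0 -0.0008 0.008 0; 0 -0.0008 0.008 0"
}}

```text
t: 13.6
eef_pos: [0.4941, 0.2303, 0.1884]
tool_rot: [-0.0, 0.682, 0.731, -0.0]
contact_force: [-0.0, -0.0, -2.4]
gripper_width: 0.084
grasp_force: 58.9
```

Emit:
{"name": "send_rows", "arguments": {
  "deltas": "0 0 0.002 0; 0 0 0.004 0; 0 0 0.004 0"
}}

```text
t: 13.9
eef_pos: [0.4941, 0.2304, 0.1845]
tool_rot: [0.0, 0.682, 0.731, -0.0]
contact_force: [-0.7, -0.3, -2.7]
gripper_width: 0.081
grasp_force: 58.9
```

Emit:
{"name": "send_rows", "arguments": {
  "deltas": "0 0 0.001 0; 0 0 0.002 0; 0 0 0.003 0; 0 0 0.003 0"
}}

```text
t: 14.3
eef_pos: [0.4941, 0.2306, 0.1818]
tool_rot: [-0.0, 0.682, 0.731, 0.0]
contact_force: [-0.3, 0.5, -2.6]
gripper_width: 0.083
grasp_force: 58.9
```

Emit:
{"name": "send_rows", "arguments": {
  "deltas": "0 0 0.001 0; 0 0 0.002 0; 0 0 0.003 0; 0 0 0.003 0"
}}

```text
t: 14.7
eef_pos: [0.4941, 0.2305, 0.1787]
tool_rot: [0.0, 0.682, 0.731, 0.0]
contact_force: [0.2, 0.2, -2.0]
gripper_width: 0.082
grasp_force: 59.1
```

Emit:
{"name": "send_rows", "arguments": {
  "deltas": "0 0 0.001 0; 0 0 0.002 0; 0 0 0.002 0"
}}

```text
t: 15.0
eef_pos: [0.4941, 0.2305, 0.1767]
tool_rot: [0.0, 0.682, 0.731, 0.0]
contact_force: [0.2, -0.8, -1.6]
gripper_width: 0.082
grasp_force: 59.2
```

Emit:
{"name": "send_rows", "arguments": {
  "deltas": "0 0 0.001 0; 0 0 0.002 0; 0 0 0.003 0; 0 0 0.003 0"
}}

```text
t: 15.4
eef_pos: [0.4941, 0.2306, 0.1741]
tool_rot: [0.0, 0.682, 0.731, 0.0]
contact_force: [-0.9, -0.0, -0.8]
gripper_width: 0.081
grasp_force: 59.0
```

Emit:
{"name": "send_rows", "arguments": {
  "deltas": "0 0 0.001 0; 0 0 0.002 0; 0 0 0.003 0; 0 0 0.003 0"
}}

```text
t: 15.8
eef_pos: [0.494, 0.2303, 0.1704]
tool_rot: [-0.0, 0.682, 0.731, -0.0]
contact_force: [1.6, 0.6, -4.2]
gripper_width: 0.088
grasp_force: 58.7
```

Emit:
{"name": "send_rows", "arguments": {
  "deltas": "0 0 0.001 0; 0 0 0.002 0; 0 0 0.002 0"
}}

```text
t: 16.1
eef_pos: [0.494, 0.2304, 0.1686]
tool_rot: [-0.0, 0.682, 0.731, -0.0]
contact_force: [0.0, 0.2, -2.6]
gripper_width: 0.076
grasp_force: 58.9
```

Emit:
{"name": "send_rows", "arguments": {
  "deltas": "0 0 0.0005 0; 0 0 0.001 0; 0 0 0.001 0"
}}

```text
t: 16.4
eef_pos: [0.4939, 0.2303, 0.1676]
tool_rot: [-0.0, 0.682, 0.731, -0.0]
contact_force: [0.4, 0.3, -2.9]
gripper_width: 0.082
grasp_force: 58.9
```

Emit:
{"name": "send_rows", "arguments": {
  "deltas": "0 0 0.0005 0; 0 0 0.001 0; 0 0 0.001 0"
}}

```text
t: 16.7
eef_pos: [0.494, 0.2305, 0.1668]
tool_rot: [-0.0, 0.682, 0.731, -0.0]
contact_force: [-0.1, 0.1, -2.1]
gripper_width: 0.084
grasp_force: 58.9
```

Emit:
{"name": "send_rows", "arguments": {
  "deltas": "0 0 0.0005 0; 0 0 0.001 0; 0 0 0.001 0"
}}

```text
t: 17.0
eef_pos: [0.4941, 0.2305, 0.1666]
tool_rot: [0.0, 0.682, 0.731, 0.0]
contact_force: [-3.2, -0.3, 6.5]
gripper_width: 0.085
grasp_force: 60.5
```

Emit:
{"name": "send_rows", "arguments": {
  "deltas": "0 0 0.0005 0; 0 0 0.0005 0"
}}

```text
t: 17.2
eef_pos: [0.4941, 0.2305, 0.1666]
tool_rot: [0.0, 0.683, 0.731, 0.0]
contact_force: [-4.3, -2.6, 9.6]
gripper_width: 0.086
grasp_force: 61.1
```

Emit:
{"name": "send_rows", "arguments": {
  "deltas": "0 0 0.0005 0; 0 0 0.0005 0"
}}

```text
t: 17.4
eef_pos: [0.4942, 0.2305, 0.1665]
tool_rot: [0.001, 0.683, 0.731, 0.0]
contact_force: [-6.2, -4.1, 13.7]
gripper_width: 0.08
grasp_force: 61.7
```

Run:
```python
from rect import *
o=bot.get_obs(); print(o["eef_pos"],o["contact_force"],o["torque"])
p=bot.read_camera("wrist"); np.savez("pics/w5.npz",**p); s=bot.read_camera("side"); np.savez("pics/s5.npz",**s)
S=np.load("pics/side.npz")
# knob left (side cam) shift vs start, reference upright corner shift
def pix(X): x=S["camera_from_world"]@np.append(X,1); return S["cx"]-S["fx"]*x[0]/x[2],S["cy"]+S["fy"]*x[1]/x[2]
O=np.array([.4998,.2300,0]);a=np.radians(3.9);ry=np.array([-np.sin(a),np.cos(a),0]);rx=np.array([ry[1],-ry[0],0])
for n,X in dict(knob=O+.105*ry+.012*rx+[0,0,.156],top=O+.085*ry+[0,0,.228]).items():
    u,v=map(int,map(round,pix(X))); h=9; t=S["img"][v-h:v+h,u-h:u+h]; w=s["img"][v-h-6:v+h+6,u-h-6:u+h+6]
    r=cv2.matchTemplate(w,t,cv2.TM_CCOEFF_NORMED); print(n,u,v,np.array(cv2.minMaxLoc(r)[3])-6,r.max(),r[6,3:10].round(3))
a,b=pix(O+.105*ry+[0,0,.156]),pix(O+.108*ry+[0,0,.156]); print("3mm out =",np.subtract(b,a))
# shelf board top z from depth of the side camera
P=cloud(s).reshape(-1,3); X=np.stack([(P-O)@rx,(P-O)@ry,P[:,2]],1)
for s_ in(1,-1):
    q=X[(abs(X[:,0]+.004)<.006)&(abs(X[:,1]*s_-.08)<.02)&(X[:,2]>.15)&(X[:,2]<.24)]; print(s_,len(q),np.percentile(q[:,2],[50,90,97]) if len(q) else "")
```

```text
[0.49418012 0.23054522 0.16650581] [-6.16361695 -4.06036041 13.73477424] [-0.69436767  1.05324852  0.03593634]
knob 191 294 [0 0] 0.99043745 [0.667 0.79  0.92  0.99  0.908 0.727 0.501]
top 198 261 [0 0] 0.9997581 [0.758 0.841 0.934 1.    0.904 0.694 0.487]
3mm out = [-0.89598664  1.00728548]
1 279 [0.2080161  0.22946846 0.2313639 ]
-1 113 [0.21230196 0.22995483 0.23106231]
```

```bash
cat > knob.py <<'E'
from rect import *
O=np.array([.4998,.2300,0]);a=np.radians(3.9);ry=np.array([-np.sin(a),np.cos(a),0]);rx=np.array([ry[1],-ry[0],0])
def fr(P): return np.stack([(P-O)@rx,(P-O)@ry,P[...,2]],-1)
def knob(s,ref):
    X=fr(cloud(ref)); m=(X[...,1]>.1005)&(X[...,1]<.125)&(X[...,2]>.135)&(X[...,2]<.178)&(abs(X[...,0]-.012)<.02)
    v,u=np.where(m); print("knob px",len(u),u.min(),u.max(),v.min(),v.max(),"mean",X[m].mean(0).round(4))
    Y=fr(cloud(s)); m2=(Y[...,1]>.1005)&(Y[...,1]<.125)&(Y[...,2]>.135)&(Y[...,2]<.178)&(abs(Y[...,0]-.012)<.02)
    print("now",m2.sum(),Y[m2].mean(0).round(4),"max y",np.percentile(X[m][:,1],95).round(4),np.percentile(Y[m2][:,1],95).round(4))
    r=slice(v.min()-1,v.max()+2),slice(u.min()-1,u.max()+2)
    A=cv2.cvtColor(ref["img"],7)[r].astype(np.float32);B=cv2.cvtColor(s["img"],7)[r].astype(np.float32)
    print("diff",np.abs(A-B).mean()); 
    gx,gy=cv2.Sobel(A,5,1,0,scale=1/8),cv2.Sobel(A,5,0,1,scale=1/8)
    d=np.linalg.lstsq(np.c_[gx.ravel(),gy.ravel(),np.ones(A.size)],(A-B).ravel(),rcond=None)[0]; print("shift px",d[:2].round(2),"(3 mm out = -0.9,1.0)")
E
python3 - <<'E'
from knob import *
S=dict(np.load("pics/side.npz"));s=dict(np.load("pics/s5.npz"));knob(s,S)
X=fr(cloud(s)).reshape(-1,3); 
q=X[(X[:,0]>-.012)&(X[:,0]<-.002)&(abs(X[:,1])<.106)&(X[:,2]>.14)&(X[:,2]<.215)]
for lo in range(-105,105,15):
    w=q[(q[:,1]*1000>=lo)&(q[:,1]*1000<lo+15)]; print(lo,len(w),np.percentile(w[:,2],[50,95]).round(4) if len(w)>4 else "")
E
```

```text
knob px 77 187 197 291 301 mean [0.0061 0.1096 0.1575]
now 100 [0.0029 0.1084 0.1575] max y 0.1159 0.116
diff 6.952663
shift px [ 0.04 -0.21] (3 mm out = -0.9,1.0)
-105 54 [0.1898 0.2084]
-90 45 [0.1893 0.2108]
-75 19 [0.1482 0.1575]
-60 27 [0.1584 0.1919]
-45 40 [0.1543 0.1913]
-30 11 [0.1447 0.1596]
-15 8 [0.1438 0.1475]
0 62 [0.1868 0.1997]
15 90 [0.172  0.1922]
30 91 [0.1734 0.1912]
45 91 [0.1729 0.1913]
60 102 [0.1886 0.208 ]
75 80 [0.1844 0.1993]
90 141 [0.1803 0.2108]
```

The stop is hard at underside ≈132 mm. The knob is at 157 mm, so the slots are about 2–3 mm high, which agrees. The left pin is in and the board is level. I take the pressure off, open and withdraw.

Emit:
{"name": "send_rows", "arguments": {
  "deltas": "0 0 -0.0006 0; 0 0 -0.0012 0; 0 0 -0.0015 0; 0 0 -0.0015 0"
}}

```text
t: 17.9
eef_pos: [0.4941, 0.2305, 0.1667]
tool_rot: [0.0, 0.683, 0.731, 0.0]
contact_force: [-3.5, -1.2, 6.2]
gripper_width: 0.083
grasp_force: 60.0
```

Emit:
{"name": "send_rows", "arguments": {
  "deltas": "0 0 0 0; 0 0 0 0; 0 0 0 0; 0 0 0 0; 0 0 0 0",
  "claw": 0.4
}}

```text
t: 18.4
eef_pos: [0.4941, 0.2305, 0.1662]
tool_rot: [-0.0, 0.682, 0.731, -0.0]
contact_force: [0.6, 0.5, 0.1]
gripper_width: 0.398
grasp_force: 0.0
```

Run:
```python
from knob import *
o=bot.get_obs(); print(o["eef_pos"],o["contact_force"],o["grasp_force"],o["gripper_width"])
w=bot.read_camera("wrist"); X=fr(fcloud(w)).reshape(-1,3)
for lo in range(0,105,15):
    q=X[(X[:,0]>-.012)&(X[:,0]<.0)&(X[:,1]*1000>=lo)&(X[:,1]*1000<lo+15)&(X[:,2]>.17)&(X[:,2]<.205)]; print(lo,len(q),np.median(q,0).round(4) if len(q) else "")
```

```text
[0.49406661 0.23046054 0.16620245] [0.58387771 0.54992419 0.12234497] 0.0 0.39849962794776894
0 707 [-0.0078  0.0078  0.1919]
15 838 [-0.0077  0.0227  0.1919]
30 954 [-0.0079  0.0376  0.1919]
45 1045 [-0.0079  0.0527  0.1919]
60 1254 [-0.0072  0.068   0.1918]
75 1294 [-0.0072  0.0828  0.1919]
90 1085 [-0.0075  0.0964  0.1919]
```

Emit:
{"name": "send_rows", "arguments": {
  "deltas": "0 0 -0.01 0; 0 0 -0.03 0; 0 0 -0.06 0; 0 0 -0.09 0; 0 0 -0.09 0"
}}

```text
t: 18.95
eef_pos: [0.496, 0.2322, 0.2613]
tool_rot: [0.001, 0.682, 0.731, 0.004]
contact_force: [-0.0, -0.3, 0.3]
gripper_width: 0.397
grasp_force: 0.0
```

Run:
```python
from knob import *
w=bot.read_camera("wrist"); np.savez("pics/wl.npz",**w)
```

Emit:
{"name": "send_rows", "arguments": {
  "deltas": "-0.04 0 0 0; -0.08 0 0 0; -0.12 0 0 0; -0.15 0 0 0; -0.15 0 0 0"
}}

```text
t: 19.5
eef_pos: [0.5042, 0.0752, 0.2553]
tool_rot: [0.0, 0.685, 0.728, -0.002]
contact_force: [1.0, 0.6, -1.0]
gripper_width: 0.402
grasp_force: 0.0
```

Run:
```python
from knob import *
w=bot.read_camera("wrist"); np.savez("pics/wr.npz",**w); l=dict(np.load("pics/wl.npz"))
for n,p,s in(("L",l,1),("R",w,-1)):
    X=fr(fcloud(p)).reshape(-1,3); print(n,"cam",fr(np.linalg.inv(p["camera_from_world"])[:3,3]).round(3))
    f=X[(X[:,0]>.0)&(X[:,0]<.004)&(X[:,2]>.226)&(X[:,2]<.236)&(abs(X[:,1]*s-.08)<.03)]; print(" upright top y",np.percentile(f[:,1],[2,98]).round(4),len(f))
    k=X[(X[:,1]*s>.1005)&(X[:,1]*s<.13)&(X[:,2]>.14)&(X[:,2]<.175)&(abs(X[:,0]-.012)<.02)]; print(" knob",len(k),k.mean(0).round(4) if len(k) else "",np.percentile(k[:,1]*s,[3,50,97]).round(4) if len(k) else "", np.percentile(k[:,2],98).round(4) if len(k) else "")
    b=X[(X[:,0]>-.013)&(X[:,0]<.0)&(X[:,2]>.17)&(X[:,2]<.21)]
    for c in(-90,-50,-20,20,50,90):
        q=b[abs(b[:,1]*1000-c)<8]; print(" board",c,len(q),np.median(q,0).round(4) if len(q)>5 else "")
```

```text
L cam [-0.004  0.074  0.396]
 upright top y [0.0629 0.0975] 428
 knob 182 [0.0087 0.111  0.1616] [0.1025 0.1113 0.1144] 0.1647
 board -90 197 [-0.0077 -0.0897  0.1916]
 board -50 242 [-0.0081 -0.0496  0.1917]
 board -20 271 [-0.0079 -0.0199  0.192 ]
 board 20 328 [-0.0083  0.02    0.1918]
 board 50 348 [-0.0081  0.0501  0.1918]
 board 90 392 [-0.0075  0.0898  0.1917]
R cam [-0.005 -0.083  0.39 ]
 upright top y [-0.0975 -0.0628] 421
 knob 283 [ 0.0089 -0.1098  0.1613] [0.1037 0.1099 0.1146] 0.1646
 board -90 426 [-0.0077 -0.0901  0.1918]
 board -50 383 [-0.008  -0.0502  0.1917]
 board -20 353 [-0.0078 -0.0202  0.1919]
 board 20 0 
 board 50 0 
 board 90 0
```

Both knobs stand equally far out (114.4 and 114.6 mm) and the board is level at 131.8 mm, so the shelf is home. Handing in.

```bash
python3 -c "
from station import bot
print(bot.hand_in())"
```

```text
the job is handed in; nothing more can be done
None
```

The shelf is hung and pushed home, level with its underside at about 132 mm, and I've let go of it. Both spring pins look to be back in: their knobs stand equally far out. I have handed the job in, but no verdict came back.

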